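# Hold the red lens carrier in the slot of the lens reader

### The job

Take the red lens carrier out of the wooden caddy and lower it, lens first, through the narrow yellow-edged slot in the top of the lens reader until the top shoulder of its wide frame is flush with the deck, so that the lens sits in the beam. Finish while still holding it there in the gripper, hanging free without being forced against the reader, and leave the other carriers, tools and bottles where they are.

Things in the scene. Friction and masses are not known exactly. Their poses are not given: they have to be found in the camera images.
- red_carrier: Red lens carrier, 50 g, upright in one of the caddy's grooves. 9 mm thick (own x). Lower part: a frame 44 mm wide (own y), 75 mm tall (own z), with a round clear lens; its lowest 3 mm is 41 x 7 mm. From the frame's top (the shoulder, 75 mm up) a narrower grip stem rises in the middle. Origin: centre of the underside, z up. Same after half a turn about z.
- red_carrier_lens (a point): Centre of the red carrier's lens, 25 mm above the carrier's underside and 50 mm below its shoulder.
- red_carrier_stem (a point): Middle of the red carrier's grip stem, 100 mm above its underside. The stem is 24 mm wide (own y), 9 mm thick (own x) and runs from the shoulder at 75 mm to the top at 125 mm; a white stripe round it lies just above the shoulder.
- caddy: Light wooden tray 230 x 160 mm, walls 30 mm high, fixed; origin: centre of its underside. A dark rack block along the middle, top 33 mm above the bench, has four grooves at own x = -72, -24, 24, 72 mm (y = 0), each 11 mm (x) by 46 mm (y), floor 13 mm above the bench. Each holds one carrier, whose axes follow the caddy's. Troughs either side hold loose things.
- reader: White benchtop lens reader, fixed, 200 mm (own x) by 170 mm (own y); origin: centre of its underside; sloped screen on the -x side. Its highest part is a flat grey deck 90 x 170 mm, top 140 mm above the bench, 20 mm thick, with the slot in its middle. Below is an open bay, floor 45 mm above the bench; two lens barrels 32 mm apart along own x face the beam point.
- slot_mouth (a point): Centre of the slot at the deck's top surface. The slot is 46 mm along the reader's y and 11 mm along its x, 2 mm more than the carrier each way, goes right through the deck, and has a 2 mm chamfer and a painted yellow edge.
- beam (a point): Point in the reader's bay, 50 mm straight below the slot mouth, where the lens centre must be held. The bay floor is 45 mm below it, so a carrier let go falls 20 mm too deep.
- blue_carrier: Blue lens carrier, same shape and size as the red one, standing in another groove of the caddy; leave it there. Origin: centre of its underside.
- green_carrier: Green lens carrier, same shape and size as the red one, standing in another groove of the caddy; leave it there. Origin: centre of its underside.
- grey_carrier: Grey lens carrier, same shape and size as the red one, standing in another groove of the caddy; leave it there. Origin: centre of its underside.
- screwdriver: Loose orange-handled screwdriver, 130 mm, lying in a trough of the caddy; bystander.
- gauge_bar: Loose flat steel bar, 90 x 14 x 6 mm, lying in the other trough of the caddy; bystander.
- spray_bottle: Loose white bottle with a blue cap, 40 mm across, 120 mm tall, on the bench; bystander.
- amber_bottle: Loose amber bottle, 48 mm across, 100 mm tall, on the bench at the back; bystander.
- screw_jar: Loose clear jar with a red cap, 52 mm across, 50 mm tall, on the bench; bystander.
Mind the look-alikes: they are no part of the job. There is more than one size of the red_carrier; the one meant has the size given above.

How it is judged (in metres and radians):
On the way:
1. The red carrier is lifted clear of its groove in the caddy (z of red_carrier in the frame of caddy above 0.06 m), for 0.1 s.
At the end, for the whole second after the job is handed in: The red carrier hangs in the slot, held by the fingers, lens within 4 mm of the beam point sideways and its shoulder within 5 mm of the deck's top, upright within 0.1 rad and in line with the slot within 0.15 rad, still, pressing on the reader with less than 8 N; no bystander has moved over 30 mm (horizontal distance between red_carrier_lens and beam below 0.004 m and z of red_carrier_lens in the frame of beam between -0.005 and 0.005 m and angle between red_carrier's own z axis and vertical below 0.1 rad and angle between the y axis of red_carrier and the y axis of reader, either way round below 0.15 rad and linear speed of red_carrier below 0.02 m/s and contact force between red_carrier and reader below 8 N and contact force between red_carrier and the fingers above 0.2 N and not (distance of any of blue_carrier, green_carrier, grey_carrier, screwdriver, gauge_bar, spray_bottle, amber_bottle, screw_jar from where it was at the start of the episode above 0.03 m)); the arm keeps its last pose, push and grip.
It fails at once if Another carrier, a tool or a bottle is moved more than 30 mm (distance of any of blue_carrier, green_carrier, grey_carrier, screwdriver, gauge_bar, spray_bottle, amber_bottle, screw_jar from where it was at the start of the episode above 0.03 m).
It also fails if it takes over 48 s, if anything falls off the work surface, if the arm or the gripper's body presses on something with over 40 N, if the wrist force passes 120 N, or if a joint passes its speed limit or range.

### The arm

A 6-joint arm with a two-finger parallel gripper is mounted at the origin on the work surface. World frame = base frame: x ahead of the robot, y to its left, z up, the work surface at z = 0. Lengths are in m, angles in degrees, forces in N, time in s.
With the tool pointing down it reaches from about 0.4 to 0.825 m from the base axis. Payload 7 kg.
Tool frame: the origin (TCP) lies at the very end of the fingers, on their centre line; the grasp point (between the pads) lies 19 mm behind it; z points along the fingers, y is the line along which they close (so a half turn about z gives the same grasp; the last joint's range is limited). The gripper opens to 88 mm and grips with 3 to 60 N. Pads are 19 mm wide; open, the fingers measure 130 mm over their backs; the gripper's body (78 mm by 193 mm) begins 47 mm behind the grasp point.
Start: joints at [85.434, 20.546, 0.682, 0, -70.136, -16.507], TCP at [0.243, 0.63, 0.227] pointing down, gripper open.
Joint ranges: [-176.03, 176.03], [-82.01, 121.73], [-58.28, 71.71], [-173.87, 95.51], [-174.79, -0.11], [-173.66, 173.66]. Speed limits (degrees/s): [136.94, 136.94, 172.46, 180, 180, 180].

### API

Orientations are given as [roll, pitch, yaw] about the fixed x, y, z axes, in that order (R = Rz(yaw) Ry(pitch) Rx(roll)).
In Python, from plant import get_obs, snapshot, camera_params, close_job, boxes_of, cut_out, landmark_of gives the robot as it stands.
- The arm moves only by the shell command python3 -m inch 'ROWS' [OPENING]. ROWS is text: rows parted by semicolons, each of 6 numbers parted by spaces: the shift along the tool's x, y, z in units of 30 cm (1.0 is 30 cm), then the turn, a rotation vector about the tool's x, y, z in units of pi rad (1.0 is pi rad). A call has 1 to 10 rows; each row is the pose to reach, as a shift and turn from the pose commanded when the call began, along the tool's axes at that moment, turning the shorter way round; what a row does not reach only later rows make up. A row lasts 1/12 s, in which the tool goes at most 41.7 mm and 7.16 degrees, less where a joint would pass 70% of its speed; a pose out of reach is approached as far as the arm can. A call with a number of a shift or a turn outside -1 to 1 is refused whole. A call with a gripper value outside its range is refused whole. OPENING is the closure, from -1 (fully open) to 1 (shut), set as the call begins (- or left out, the last holds). The fingers move at their own pace and stop on an object; the grip force is fixed at half the most. Time passes only in rows, so rows that repeat a pose let the fingers close. It gives the time, the measured TCP pose, the force, the opening and the grip force at its end, in the units of the state.
- get_obs(): the state, without advancing time (a new reading comes with each control period).
- snapshot(name): name is "side" or "top" or "wrist"; returns the picture (480x640x3 uint8, red, green, blue); there is no depth.
- camera_params(name): a dict with "mtx" (3x3 intrinsics, pixels), "rvec" (rotation vector, rad) and "tvec" (3), from world to camera coordinates, as OpenCV has them. Camera axes: x right, y down, z forward; pixel columns grow to the right and rows downward; lengths in m; the calibration is good to about 2 mm. The wrist camera is an equidistant fisheye: a pixel r from the principal point sees the ray r / f radians off the axis. A picture is of the moment at which its call begins: read the wrist's pose just before it. camera_params takes no time and is no camera call; for the wrist camera it gives the pose at the moment of the call.
- close_job(): hands the job in; it is judged then, once.
Trained networks look in the newest picture that a camera, given by its name, has taken for a name from the list of things; names that differ only in an ending like _2 or _b are one class to them, and where a whole thing is asked for, a point or a joint stands for the part that bears it (a point fixed in the world has none). Each returns a list of dicts, best first, with "p" (0 to 1); they miss things now and then, are a little off and sometimes report something else, mostly with a low value. They report only what shows in the picture. A call takes as long as a camera call. They do not tell look-alikes from the thing itself.
- boxes_of(camera, thing): "rect" ([left, top, width, height] in pixels, round what is visible of it).
- cut_out(camera, thing): "pixels" (480x640 bool, what is visible of it) and "rect" ([left, top, width, height] in pixels, round what is visible of it).
- landmark_of(camera, thing): "uv" ([column, row] in pixels: a listed point, or the origin of a listed thing).
The state is a dict: "clock": time; "joint_pos": joint angles; "qvel": joint speeds; "tau": joint torques, N m; "tool_pos": TCP position; "orientation": TCP orientation; "force": force on the tool from outside, world axes, zero at the start; "moment": the same for the moment, N m; "opening": finger opening in m; "gripper_force": force on a finger pad.
Only numpy, scipy, OpenCV 4.12 (cv2) and the standard library are available. Lean on these libraries where they do the work, as an engineer would, in place of code of your own. Each camera call takes 0.05 s, during which the arm holds its last target. There are 200 camera calls.

## Working session

There is one attempt and no reset: what is moved stays moved. The work goes in short steps, Python scripts to look and compute and a shell command to move; the robot and the scene stay as the last step left them, time stands still between calls to the robot, and variables do not carry over. Pictures are saved under pics/ and viewed, at most 10 in all, crops included, and the job is handed in when it is done.

```bash
mkdir -p pics; ls
cat > h.py <<'E'
import numpy as np, cv2
from plant import *
def cam(n):
    c=camera_params(n); R,_=cv2.Rodrigues(np.array(c["rvec"],float)); return np.array(c["mtx"],float),R,np.array(c["tvec"],float).ravel()
def ray(n,uv,c=None):
    K,R,t=c or cam(n); x=(uv[0]-K[0,2])/K[0,0]; y=(uv[1]-K[1,2])/K[1,1]
    if n=="wrist":
        r=np.hypot(x,y); d=np.array([np.sin(r)*x/max(r,1e-9),np.sin(r)*y/max(r,1e-9),np.cos(r)])
    else: d=np.array([x,y,1.]); d/=np.linalg.norm(d)
    return -R.T@t, R.T@d
def onz(n,uv,z,c=None):
    o,d=ray(n,uv,c); return o+d*(z-o[2])/d[2]
def tri(rs):
    A=sum(np.eye(3)-np.outer(d,d) for o,d in rs); b=sum((np.eye(3)-np.outer(d,d))@o for o,d in rs); return np.linalg.solve(A,b)
def proj(n,P,c=None):
    K,R,t=c or cam(n); p=R@np.array(P,float)+t
    if n=="wrist":
        th=np.arctan2(np.hypot(p[0],p[1]),p[2]); q=p[:2]/max(np.hypot(p[0],p[1]),1e-9)*th
    else: q=p[:2]/p[2]
    return np.array([K[0,0]*q[0]+K[0,2],K[1,1]*q[1]+K[1,2]])
E
python3 - <<'E'
from h import *
o=get_obs(); print(o)
ims={n:snapshot(n) for n in("side","top","wrist")}
for n in ims: cv2.imwrite(f"pics/{n}0.png",ims[n][:,:,::-1])
for n in ims:
    K,R,t=cam(n); print(n,K[0,0],(-R.T@t).round(3),R[2].round(2))
    for th in("red_carrier","red_carrier_stem","red_carrier_lens","slot_mouth","reader","caddy"):
        print(n,th,[(np.round(d["uv"],1).tolist(),round(d["p"],2)) for d in landmark_of(n,th)][:4])
E
```

```text
pics
{'clock': 0.0, 'joint_pos': array([ 8.54335377e+01,  2.05916506e+01,  6.32714995e-01, -1.79796672e-02,
       -7.01370411e+01, -1.65060186e+01]), 'qvel': array([-0.02371929,  0.06915294,  0.11820673, -0.11393562, -0.01216072,
       -0.06288982]), 'tau': array([ 6.01464103e-05, -5.82714379e+01,  2.93054491e+01,  6.99716941e+00,
        6.95739698e-03, -1.40613656e-04]), 'tool_pos': array([0.24256622, 0.62937293, 0.22561896]), 'orientation': array([ 1.79903176e+02, -1.10654675e-02, -2.10785947e+01]), 'force': array([-0.66815688,  0.35450625, -0.45325768]), 'moment': array([0.01601213, 0.01448795, 0.01390152]), 'gripper_force': 0.0, 'opening': 0.08748061218561755}
side 503.254491028663 [ 0.325 -0.647  0.887] [ 0.29  0.6  -0.74]
side red_carrier [([358.4, 297.1], 0.86), ([374.6, 317.3], 0.8), ([326.7, 330.5], 0.72)]
side red_carrier_stem [([363.7, 251.3], 0.73), ([327.7, 299.4], 0.71), ([376.2, 299.8], 0.54)]
side red_carrier_lens [([323.4, 321.0], 0.87), ([375.5, 319.0], 0.76), ([366.0, 278.6], 0.62)]
side slot_mouth [([239.2, 177.5], 0.97)]
side reader [([246.3, 219.1], 0.68)]
side caddy [([296.8, 349.4], 0.75)]
top 460.5619990992835 [ 0.49  -0.021  1.085] [ 0.13  0.01 -0.99]
top red_carrier [([369.0, 216.7], 0.73), ([394.4, 267.3], 0.58), ([403.7, 221.3], 0.56)]
top red_carrier_stem [([375.9, 205.0], 0.87), ([401.8, 261.2], 0.74), ([406.9, 216.9], 0.58)]
top red_carrier_lens [([403.5, 328.9], 0.7), ([394.9, 263.8], 0.69), ([228.3, 273.4], 0.63), ([372.2, 213.9], 0.62)]
top slot_mouth [([125.7, 265.0], 0.58), ([224.7, 274.2], 0.57)]
top reader [([414.7, 277.2], 0.54)]
top caddy [([397.6, 295.8], 0.84)]
wrist 371.64829954431775 [0.316 0.601 0.385] [-0.27  0.1  -0.96]
wrist red_carrier []
wrist red_carrier_stem []
wrist red_carrier_lens []
wrist slot_mouth []
wrist reader []
wrist caddy []
```

View pics/top0.png

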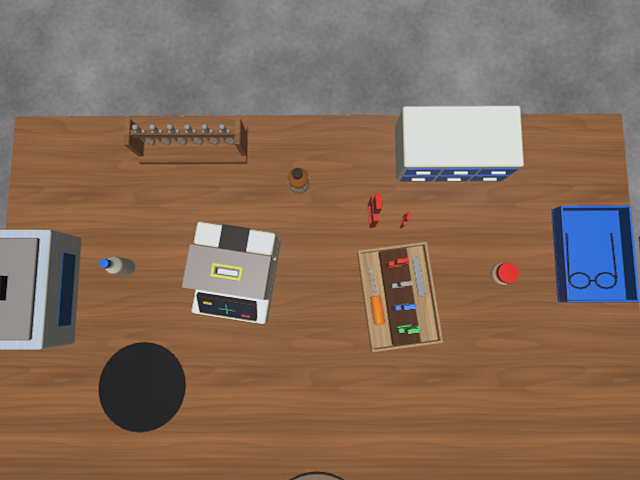

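View pics/side0.png

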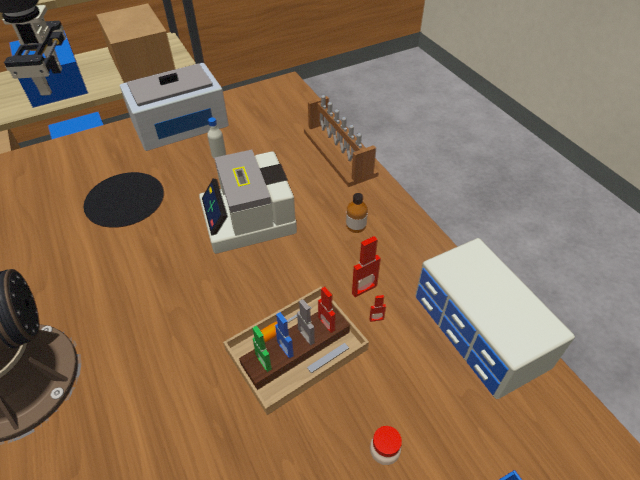

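View pics/wrist0.png

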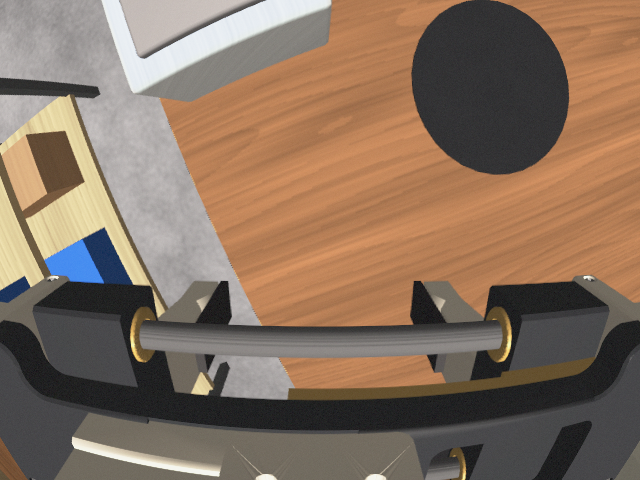

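The right carrier is the one in the caddy: stem at about (401,262) in the top view and (327,299) in the side view. The other two red ones stand on the bench behind it, one larger and one smaller. The yellow-edged slot is at about (226,272) in the top view and (241,177) in the side view.

Run:
```python
from h import *
for n in("top","side"):
    im=cv2.imread(f"pics/{n}0.png"); hsv=cv2.cvtColor(im,cv2.COLOR_BGR2HSV)
    m=cv2.inRange(hsv,(24,150,120),(34,255,255))
    u0,v0=(226,272) if n=="top" else (241,177)
    w=np.zeros_like(m); w[v0-20:v0+20,u0-22:u0+22]=1; m=m*w
    v,u=np.nonzero(m); P=np.array([onz(n,(a,b),0.14)[:2] for a,b in zip(u,v)],np.float32)
    print(n,"slot",len(u),[np.round(x,4) for x in cv2.minAreaRect(P)], P.mean(0))
S={}
for n in("top","side"):
    snapshot(n)
    for c in("red","grey","blue","green"):
        S[n,c]=[(np.array(d["uv"]),d["p"]) for d in landmark_of(n,c+"_carrier_stem")][:4]
pts=[]
for c in("red","grey","blue","green"):
    best=min(((np.linalg.norm(np.cross(*[ray(n,u)[1] for n,u in(("top",a),("side",b))]))*0+abs(tri([ray("top",a),ray("side",b)])[2]-0.113),a,b) for a,_ in S["top",c] for b,_ in S["side",c]),key=lambda x:x[0])
    p=tri([ray("top",best[1]),ray("side",best[2])])
    print(c,p.round(4),best[1].round(1),best[2].round(1),"onz",onz("top",best[1],.113).round(4),onz("side",best[2],.113).round(4))
for n in("top","side"):
    for d in cut_out(n,"caddy")[:1]:
        v,u=np.nonzero(d["pixels"]); P=np.array([onz(n,(a,b),0.03)[:2] for a,b in zip(u,v)],np.float32); print(n,"caddy",cv2.minAreaRect(P))
# wood tray
```

```text
top slot 88 [array([0.5531, 0.1827]), array([0.0599, 0.0255]), np.float64(81.1702)] [0.55335385 0.18359056]
side slot 81 [array([0.5534, 0.1839]), array([0.0619, 0.0262]), np.float64(81.1193)] [0.5531243  0.18237138]Traceback (most recent call last):
  File "<stdin>", line 13, in <module>
ValueError: it knows: amber_bottle, beam, blue_carrier, caddy, gauge_bar, green_carrier, grey_carrier, reader, red_carrier, red_carrier_lens, red_carrier_stem, screw_jar, screwdriver, slot_mouth, spray_bottle
```

Run:
```python
from h import *
G={}
for n,win in(("top",(392,248,425,340)),("side",(245,280,345,375))):
    snapshot(n)
    for c in("red","grey","blue","green"):
        for d in landmark_of(n,c+"_carrier"):
            u=np.array(d["uv"])
            if win[0]-12<u[0]<win[2] and win[1]<u[1]<win[3] and (n,c) not in G: G[n,c]=u; print(n,c,u.round(1),round(d["p"],2),onz(n,u,.013)[:2].round(4))
    for d in landmark_of(n,"red_carrier_stem"): print(n,"stem",np.round(d["uv"],1),onz(n,d["uv"],.113)[:2].round(4))
    for d in cut_out(n,"caddy")[:1]:
        v,u=np.nonzero(d["pixels"]); P=np.array([onz(n,(a,b),0.03)[:2] for a,b in zip(u,v)],np.float32); print(n,"caddy",d["p"],cv2.minAreaRect(P))
im=cv2.imread("pics/top0.png")[225:365,340:460]; a=cv2.resize(im,None,fx=4,fy=4,interpolation=cv2.INTER_CUBIC)
im=cv2.imread("pics/side0.png")[280:390,215:305+75]; 
cv2.imwrite("pics/crop.png",a)
```

```text
top red [395.2 267.9] 0.6 [ 0.5684 -0.1844]
top grey [396.2 282. ] 0.59 [ 0.5357 -0.1859]
top blue [398.8 309.3] 0.52 [ 0.4731 -0.1904]
top green [404.3 326.5] 0.57 [ 0.4342 -0.202 ]
top stem [375.8 205.4] [ 0.6956 -0.1306]
top stem [405.7 213.1] [ 0.6786 -0.1943]
top stem [400.5 262.3] [ 0.5729 -0.1806]Traceback (most recent call last):
  File "<stdin>", line 11, in <module>
  File "h.py", line 12, in onz
    o,d=ray(n,uv,c); return o+d*(z-o[2])/d[2]
        ~~~^^^^^^^^
  File "h.py", line 6, in ray
    K,R,t=c or cam(n); x=(uv[0]-K[0,2])/K[0,0]; y=(uv[1]-K[1,2])/K[1,1]
               ~~~^^^
  File "h.py", line 4, in cam
    c=camera_params(n); R,_=cv2.Rodrigues(np.array(c["rvec"],float)); return np.array(c["mtx"],float),R,np.array(c["tvec"],float).ravel()
ValueError: time passes only in moves, steps and waits
```

```bash
python3 -m inch '0.66 0.71 -0.2 0 0 0;0.66 0.71 -0.2 0 0 0;0.66 0.71 -0.2 0 0 0;0.66 0.71 -0.2 0 0 0;0.66 0.71 -0.2 0 0 0;0.66 0.71 -0.2 0 0 0;0.66 0.71 -0.2 0 0 0;0.66 0.71 -0.2 0 0 0'; python3 -m inch '0.66 0.71 0 0 0 0;0.66 0.71 0 0 0 0;0.66 0.71 0 0 0 0;0.66 0.71 0 0 0 0;0.66 0.71 0 0 0 0;0.66 0.71 0 0 0 0;0.66 0.71 0 0 0 0;0.66 0.71 0 0 0 0'; python3 -m inch '0.55 0.71 0 0 0 -0.16;0.55 0.71 0 0 0 -0.16;0.55 0.71 0 0 0 -0.16;0.55 0.71 0 0 0 -0.16;0.55 0.71 0 0 0 -0.16;0.55 0.71 0 0 0 -0.16;0.55 0.71 0 0 0 -0.16;0.55 0.71 0 0 0 -0.16;0.55 0.71 0 0 0 -0.16'
```

```text
clock: 2.17
tool_pos: [0.3523, 0.3556, 0.2891]
orientation: [-179.8, -0.0, -21.2]
force: [-0.0, -0.2, 0.1]
opening: 0.0879
gripper_force: 0.0
clock: 2.83
tool_pos: [0.4603, 0.0845, 0.2868]
orientation: [180.0, -0.0, -21.4]
force: [0.5, -0.2, -0.3]
opening: 0.088
gripper_force: 0.0
clock: 3.58
tool_pos: [0.5365, -0.1705, 0.2857]
orientation: [-180.0, 0.1, 7.5]
force: [0.2, 0.9, 0.3]
opening: 0.0875
gripper_force: 0.0
```

Run:
```python
from h import *
o=get_obs(); print(o["tool_pos"].round(4),o["orientation"].round(2))
C={n:cam(n) for n in("top","side","wrist")}
ims={n:snapshot(n) for n in("top","side","wrist")}
cv2.imwrite("pics/w1.png",ims["wrist"][:,:,::-1])
import pickle; pickle.dump((C,ims),open("c1.pkl","wb"))
for n in("wrist","side"):
    for c,z in(("red_carrier",.013),("grey_carrier",.013),("blue_carrier",.013),("green_carrier",.013),("red_carrier_stem",.113),("caddy",0)):
        for d in landmark_of(n,c): print(n,c,np.round(d["uv"],1),round(d["p"],2),onz(n,d["uv"],z,C[n])[:2].round(4))
```

```text
[ 0.5365 -0.1705  0.2857] [-1.80e+02  8.00e-02  7.49e+00]
wrist red_carrier [305.5  62.4] 0.79 [ 0.6876 -0.1337]
wrist red_carrier [336.9 162.2] 0.66 [ 0.5766 -0.1846]
wrist red_carrier [364.9  78.6] 0.51 [ 0.6781 -0.2031]
wrist grey_carrier [335.3 209.9] 0.89 [ 0.5201 -0.1906]
wrist blue_carrier [333.5 241.9] 0.68 [ 0.4803 -0.1941]
wrist green_carrier [335.7 277. ] 0.62 [ 0.4347 -0.2034]
wrist red_carrier_stem [299.6  30. ] 0.96 [ 0.7001 -0.1308]
wrist red_carrier_stem [336.3 174. ] 0.59 [ 0.5748 -0.1799]
wrist red_carrier_stem [375.8  74.1] 0.49 [ 0.669  -0.2022]
wrist red_carrier_stem [332.8 239.3] 0.45 [ 0.5139 -0.1853]
wrist caddy [332.6 217.6] 0.64 [ 0.5072 -0.1896]
wrist caddy [336.  166.7] 0.27 [ 0.5699 -0.185 ]
side red_carrier [362.9 293. ] 0.9 [ 0.6841 -0.1414]
side red_carrier [374.2 318.7] 0.78 [ 0.6721 -0.2063]
side red_carrier [247.4 218.9] 0.66 [0.5493 0.1727]
side red_carrier [323.6 328.3] 0.64 [ 0.5711 -0.1788]
side grey_carrier [308.4 338.2] 0.76 [ 0.5342 -0.1848]
side blue_carrier [284.  351.2] 0.78 [ 0.4797 -0.1884]
side green_carrier [263.7 363.9] 0.66 [ 0.4343 -0.1949]
side red_carrier_stem [364.6 248.1] 0.64 [ 0.7021 -0.1066]
side red_carrier_stem [376.9 298.6] 0.58 [ 0.6595 -0.222 ]
side red_carrier_stem [323.6 302. ] 0.57 [ 0.5688 -0.1832]
side caddy [296.3 350.1] 0.73 [ 0.5044 -0.1905]
```

View pics/w1.png

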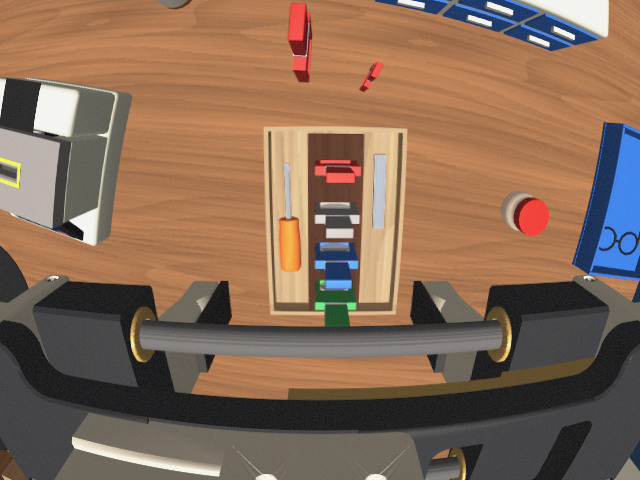

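The wrist view shows the red carrier at the far end of the rack: stem top near (340,178), shoulder near (337,165). Caddy corners are near (264,128), (407,130), (397,313) and (271,313). I'll refine with the stem's top face and the corners.

Run:
```python
from h import *
import pickle; C,ims=pickle.load(open("c1.pkl","rb"))
c=[onz("wrist",u,.03,C["wrist"])[:2] for u in((264,128),(407,130),(397,313),(271,313))]
print(np.round(c,4),np.mean(c,0), [np.degrees(np.arctan2(*(a-b)[::-1])).round(2) for a,b in((c[0],c[3]),(c[1],c[2]),(c[0],c[1]))])
im=ims["wrist"][145:200,300:375]
h=cv2.cvtColor(im,cv2.COLOR_RGB2HSV); m=((h[:,:,0]<8)|(h[:,:,0]>172))&(h[:,:,1]>130)&(h[:,:,2]>90)
for r in range(8,45): 
    x=np.nonzero(m[r])[0]
    if len(x): print(r+145,x.min()+300,x.max()+300,len(x),h[r,x,2].mean().round(),h[r,x,1].mean().round())
cv2.imwrite("pics/c1.png",cv2.resize(ims["wrist"][120:320,255:415,::-1],None,fx=3,fy=3,interpolation=cv2.INTER_CUBIC))
```

```text
[[ 0.6063 -0.0985]
 [ 0.6261 -0.2564]
 [ 0.4015 -0.2873]
 [ 0.3814 -0.1278]] [ 0.5038324  -0.19250667] [np.float64(7.41), np.float64(7.82), np.float64(97.14)]
159 318 329 7 99.0 139.0
160 315 354 40 196.0 161.0
161 315 354 40 209.0 162.0
162 316 356 41 194.0 162.0
163 315 357 35 138.0 163.0
164 315 358 44 100.0 190.0
165 314 359 21 123.0 173.0
166 314 360 21 193.0 167.0
167 314 361 36 179.0 159.0
168 314 361 47 163.0 173.0
169 314 360 46 162.0 175.0
170 314 360 46 160.0 174.0
171 314 360 46 158.0 175.0
172 314 360 45 173.0 180.0
173 314 360 46 237.0 162.0
174 314 361 47 237.0 157.0
175 314 361 47 221.0 156.0
176 316 360 40 212.0 154.0
177 326 355 30 237.0 157.0
178 325 355 31 233.0 156.0
179 326 355 30 237.0 156.0
180 326 355 30 237.0 156.0
181 326 355 30 237.0 156.0
182 326 354 29 227.0 166.0
183 327 354 28 115.0 160.0
```

View pics/c1.png

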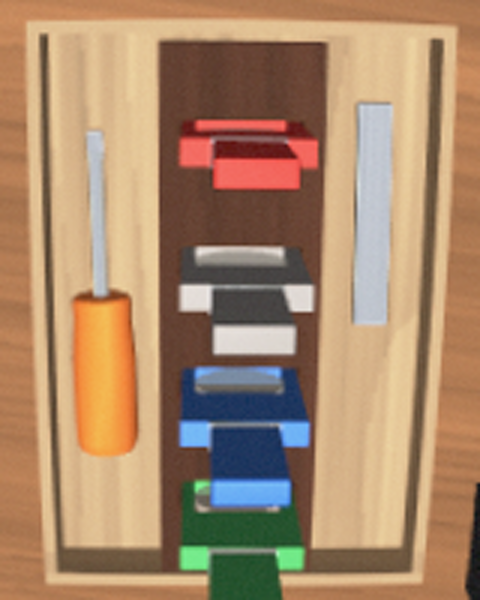

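Run:
```python
from h import *
import pickle; C,ims=pickle.load(open("c1.pkl","rb"));c=C["wrist"]
print(onz("wrist",(340.5,177.7),.138,c),onz("wrist",(337.5,170.7),.088,c))
th=np.radians(7.5); print("from caddy",np.array([.5038,-.1925])+.072*np.array([np.cos(th),np.sin(th)]))
p=onz("wrist",(340.5,177.7),.138,c)
for w,z in((12,.138),):
    for s in(-1,1): print(proj("wrist",p+np.array([-np.sin(th),np.cos(th),0])*.012*s,c),proj("wrist",p+np.array([np.cos(th),np.sin(th),0])*.0045*s,c))
for n,u in(("top",(401,262)),("side",(325.5,300.5))): print(n,proj(n,[.5735,-.1825,.113],C[n]))
```

```text
[ 0.57522132 -0.182356    0.138     ] [ 0.57514226 -0.18211015  0.088     ]
from caddy [ 0.57518403 -0.18310211]
[354.92839001 177.81270305] [340.44408232 183.05016479]
[326.01158585 177.64723885] [340.55343822 172.32866192]
top [401.40749573 262.00969262]
side [325.69176944 300.74551331]
```

```bash
python3 -m inch '0.123 0.056 0.2 0 0 0;0.123 0.056 0.2 0 0 0;0.123 0.056 0.2 0 0 0;0.123 0.056 0.2 0 0 0;0.123 0.056 0.2 0 0 0;0.123 0.056 0.2 0 0 0'
```

```text
clock: 4.83
tool_pos: [0.5756, -0.1799, 0.228]
orientation: [180.0, -0.1, 7.7]
force: [0.1, 0.9, 0.7]
opening: 0.0875
gripper_force: 0.0
```

```bash
python3 -m inch '0 0.007 0.2 0 0 0;0 0.007 0.35 0 0 0;0 0.007 0.35 0 0 0;0 0.007 0.4 0 0 0;0 0.007 0.446 0 0 0;0 0.007 0.446 0 0 0;0 0.007 0.446 0 0 0;0 0.007 0.446 0 0 0'
python3 - <<'E'
from h import *
c=cam("wrist"); im=snapshot("wrist"); cv2.imwrite("pics/w2.png",im[:,:,::-1])
E
```

```text
clock: 5.5
tool_pos: [0.5766, -0.182, 0.0947]
orientation: [180.0, -0.2, 7.8]
force: [0.3, 0.5, -0.0]
opening: 0.0872
gripper_force: 0.0
```

View pics/w2.png

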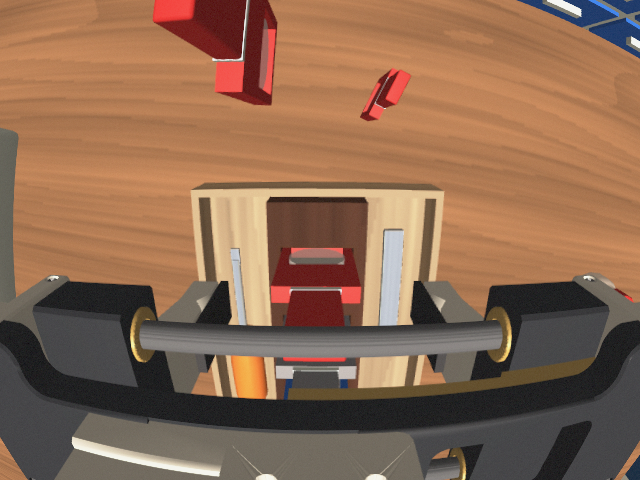

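The red stem, columns 285–350, sits between the open fingers (230 and 412), so I'll close.

```bash
python3 -m inch '0 0 0 0 0 0;0 0 0 0 0 0;0 0 0 0 0 0;0 0 0 0 0 0;0 0 0 0 0 0;0 0 0 0 0 0;0 0 0 0 0 0;0 0 0 0 0 0' 1
```

```text
clock: 6.22
tool_pos: [0.5755, -0.1819, 0.0927]
orientation: [180.0, 0.0, 7.7]
force: [-0.1, -0.1, -0.1]
opening: 0.0401
gripper_force: 0.0
```

```bash
python3 -m inch '0 0 0 0 0 0;0 0 0 0 0 0;0 0 0 0 0 0;0 0 0 0 0 0;0 0 0 0 0 0;0 0 0 0 0 0'; python3 -m inch '0 0 -0.06 0 0 0;0 0 -0.06 0 0 0;0 0 -0.15 0 0 0;0 0 -0.3 0 0 0;0 0 -0.4 0 0 0;0 0 -0.5 0 0 0;0 0 -0.6 0 0 0;0 0 -0.6 0 0 0;0 0 -0.6 0 0 0'
```

```text
clock: 6.72
tool_pos: [0.5754, -0.1815, 0.0926]
orientation: [-180.0, 0.0, 7.7]
force: [-1.0, 4.2, -1.3]
opening: 0.0237
gripper_force: 29.9
clock: 7.47
tool_pos: [0.5764, -0.1824, 0.2747]
orientation: [179.9, -0.2, 7.7]
force: [1.1, 0.4, -0.7]
opening: 0.0236
gripper_force: 30.0
```

```bash
python3 -m inch '0.043 -0.608 0 0 0 0;0.043 -0.608 0 0 0 0;0.043 -0.608 0 0 0 0;0.043 -0.608 0 0 0 0;0.043 -0.608 0 0 0 0;0.043 -0.608 0 0 0 0'; python3 -m inch '0.043 -0.608 0 0 0 0.092;0.043 -0.608 0 0 0 0.092;0.043 -0.608 0 0 0 0.092;0.043 -0.608 0 0 0 0.092;0.043 -0.608 0 0 0 0.092;0.043 -0.608 0 0 0 0.092;0.043 -0.608 0 0 0 0.092;0.043 -0.608 0 0 0 0.092;0.043 -0.608 0 0 0 0.092'
python3 - <<'E'
from h import *
import pickle
o=get_obs(); print(o["tool_pos"].round(4),o["orientation"].round(2))
C={n:cam(n) for n in("top","side","wrist")}
ims={n:snapshot(n) for n in C}
pickle.dump((C,ims),open("c2.pkl","wb"))
w=ims["wrist"][180:480,140:500,::-1]; s=ims["side"][90:240,170:320,::-1]
f=lambda a,k:cv2.resize(a,None,fx=k,fy=k,interpolation=cv2.INTER_CUBIC)
a=np.zeros((450,800,3),np.uint8); a[:300,:360]=w; a[:440,360:]=cv2.resize(s,(440,440),interpolation=cv2.INTER_CUBIC)
cv2.imwrite("pics/m2.png",a)
for n,u in(("wrist",(0,0)),):
  im=ims[n]; hsv=cv2.cvtColor(im,cv2.COLOR_RGB2HSV); m=cv2.inRange(hsv,(24,150,120),(34,255,255)); v,u=np.nonzero(m); P=np.array([onz(n,(a,b),0.14,C[n])[:2] for a,b in zip(u,v)],np.float32)
  k=np.linalg.norm(P-[.5533,.183],axis=1)<.05; P=P[k]; print(len(P),cv2.minAreaRect(P) if len(P)>5 else 0, u[k].min(),u[k].max(),v[k].min(),v[k].max())
E
```

```text
clock: 7.97
tool_pos: [0.5631, 0.0036, 0.2713]
orientation: [-180.0, 0.1, 7.9]
force: [-0.2, 0.1, -0.4]
opening: 0.0237
gripper_force: 30.0
clock: 8.72
tool_pos: [0.5521, 0.1818, 0.2722]
orientation: [180.0, 0.0, -8.9]
force: [-0.2, 0.6, -0.7]
opening: 0.0239
gripper_force: 30.0
[0.5521 0.1818 0.2722] [ 1.7995e+02  4.0000e-02 -8.9000e+00]
44 ((0.5388554930686951, 0.18164967000484467), (0.05009973421692848, 6.513204425573349e-06), 81.0916748046875) 292 353 241 241
```

View pics/m2.png

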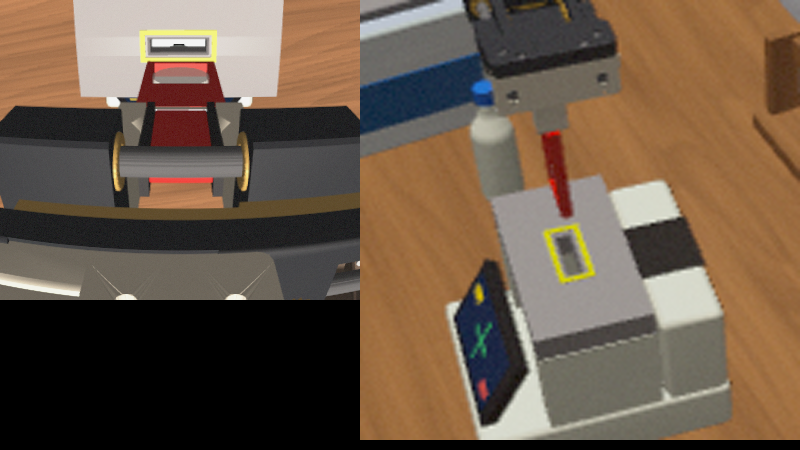

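The wrist crop shows the whole yellow slot (about columns 280–357, rows 210–242) and the carrier just behind it, square to it. The side view shows the carrier above the slot. I'll measure the remaining offset between the two.

Run:
```python
from h import *
import pickle; C,ims=pickle.load(open("c2.pkl","rb"));c=C["wrist"]
im=ims["wrist"]; hsv=cv2.cvtColor(im,cv2.COLOR_RGB2HSV)
m=cv2.inRange(hsv,(22,90,120),(36,255,255)); m[:205]=0;m[246:]=0;m[:,:270]=0;m[:,365:]=0
v,u=np.nonzero(m); P=np.array([onz("wrist",(a,b),0.14,c)[:2] for a,b in zip(u,v)],np.float32)
print(len(u),u.min(),u.max(),v.min(),v.max(),cv2.minAreaRect(P))
r=((hsv[:,:,0]<8)|(hsv[:,:,0]>172))&(hsv[:,:,1]>120)
for y in range(236,292,3):
    x=np.nonzero(r[y,250:400])[0]+250
    if len(x): print(y,x.min(),x.max(),hsv[y,x,2].mean().round())
# predicted carrier
t=np.array([.5521,.1818,.2722-.0796]); a=np.radians(-8.9); R=cv2.Rodrigues(np.array([0,0,a]))[0]
for q in([.0035,-.0205,0],[.0035,.0205,0],[.0045,-.022,.003],[.0045,.022,.003],[.0045,-.022,.075],[.0045,.022,.075]):
    print(q,proj("wrist",t+R@q,c).round(1),proj("side",t+R@q,C["side"]).round(1))
h2=cv2.cvtColor(ims["side"],cv2.COLOR_RGB2HSV); r=((h2[:,:,0]<8)|(h2[:,:,0]>172))&(h2[:,:,1]>120)
for y in range(130,168,2):
    x=np.nonzero(r[y,210:260])[0]+210
    if len(x): print("s",y,x.min(),x.max())
for n in("top","side"):
    print(n,proj(n,[.5533,.183,.14],C[n]))
```

```text
883 280 356 210 241 ((0.5523110032081604, 0.18328271806240082), (0.06170180067420006, 0.026112455874681473), 81.07823944091797)
242 288 352 116.0
245 287 353 213.0
248 286 354 183.0
251 285 355 135.0
254 284 356 100.0
257 283 357 101.0
260 283 358 99.0
263 282 359 100.0
266 281 359 100.0
269 280 360 100.0
272 279 361 100.0
275 279 362 100.0
278 278 363 100.0
281 277 364 97.0
284 287 354 97.0
[0.0035, -0.0205, 0] [350.2 241.1] [241.2 163.7]
[0.0035, 0.0205, 0] [289.3 241.1] [237.1 152. ]
[0.0045, -0.022, 0.003] [352.9 241. ] [241.7 162.9]
[0.0045, 0.022, 0.003] [286.6 241. ] [237.2 150.4]
[0.0045, -0.022, 0.075] [365.2 285.9] [237.3 135.3]
[0.0045, 0.022, 0.075] [274.  285.9] [232.8 122.9]
s 134 237 237
s 136 232 237
s 138 232 237
s 140 232 238
s 142 233 238
s 144 234 238
s 146 234 239
s 148 234 239
s 150 235 239
s 152 235 239
s 154 235 240
s 156 236 240
s 158 237 240
s 160 238 241
s 162 239 241
top [225.77002276 271.18782844]
side [240.88922202 176.04461402]
```

```bash
python3 -m inch '0.001 -0.005 0.08 0 0 0;0.001 -0.005 0.155 0 0 0;0.001 -0.005 0.155 0 0 0;0.001 -0.005 0.155 0 0 0;0.001 -0.005 0.155 0 0 0;0.001 -0.005 0.155 0 0 0'
python3 - <<'E'
from h import *
import pickle
o=get_obs(); print(o["tool_pos"].round(4),o["orientation"].round(2))
C={n:cam(n) for n in("side","wrist")}
ims={n:snapshot(n) for n in C}
pickle.dump((C,ims),open("c3.pkl","wb"))
w=ims["wrist"][200:350,220:420,::-1]; s=ims["side"][120:220,190:290,::-1]
a=np.zeros((450,800,3),np.uint8); a[:300,:400]=cv2.resize(w,(400,300)); a[:400,400:]=cv2.resize(s,(400,400),interpolation=cv2.INTER_CUBIC)
cv2.imwrite("pics/m3.png",a)
c=C["wrist"]; hsv=cv2.cvtColor(ims["wrist"],cv2.COLOR_RGB2HSV)
m=cv2.inRange(hsv,(22,90,120),(36,255,255)); m[:205]=0;m[300:]=0;m[:,:250]=0;m[:,390:]=0
v,u=np.nonzero(m); P=np.array([onz("wrist",(a,b),0.14,c)[:2] for a,b in zip(u,v)],np.float32); print(len(u),u.min(),u.max(),v.min(),v.max(),cv2.minAreaRect(P))
E
```

```text
clock: 9.37
tool_pos: [0.5534, 0.1846, 0.228]
orientation: [-179.9, -0.1, -8.8]
force: [1.0, 0.5, -0.3]
opening: 0.0237
gripper_force: 30.0
[0.5534 0.1846 0.228 ] [-1.7993e+02 -1.1000e-01 -8.8400e+00]
806 278 367 226 262 ((0.5520102381706238, 0.18331784009933472), (0.06217014044523239, 0.02649381384253502), 81.19685363769531)
```

View pics/m3.png

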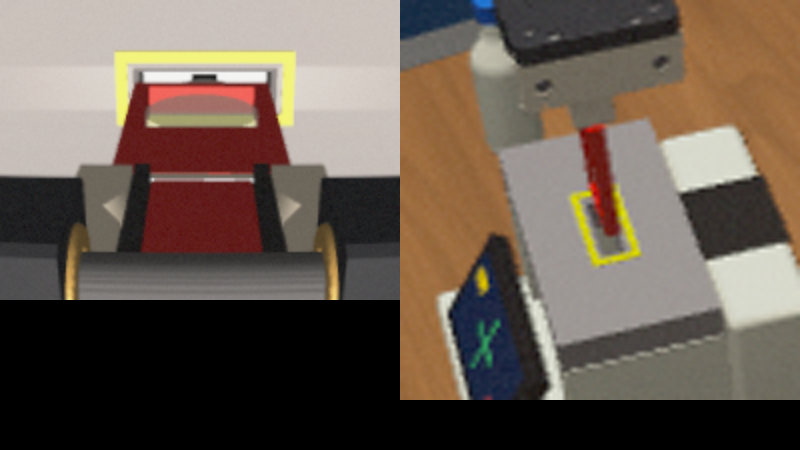

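The crop shows the carrier's underside at the slot, centred sideways: its columns centre on about 323 and the slot's on 322.5. Its lower front edge is near row 242. Next I'll check the fore-aft alignment.

Run:
```python
from h import *
import pickle; C,ims=pickle.load(open("c3.pkl","rb"));c=C["wrist"]
hsv=cv2.cvtColor(ims["wrist"],cv2.COLOR_RGB2HSV)
print([(y,hsv[y,322].tolist()) for y in range(224,250)])
a=np.radians(-8.9); R=cv2.Rodrigues(np.array([0,0,a]))[0]
for z in(.146,.148,.150):
  for dx in(-.002,0,.002):
    t=np.array([.5520,.1833,z]); print(z,dx,[proj("wrist",t+R@np.array(q),c).round(1).tolist() for q in([.0035+dx,0,0],[.0045+dx,0,.003],[.0045+dx,.0,.075])])
h2=cv2.cvtColor(ims["side"],cv2.COLOR_RGB2HSV); r=((h2[:,:,0]<8)|(h2[:,:,0]>172))&(h2[:,:,1]>120)
for y in range(150,181,3):
    x=np.nonzero(r[y,210:260])[0]+210
    if len(x): print("s",y,x.min(),x.max())
t=np.array([.5533,.183,.148])
for q in([.0045,-.022,.003],[-.0045,-.022,.003],[-.0045,.022,.003],[.0045,-.022,.075],[-.0045,-.022,.075]): print(q,proj("side",t+R@np.array(q),C["side"]).round(1))
```

```text
[(224, [13, 24, 203]), (225, [26, 86, 201]), (226, [30, 122, 242]), (227, [30, 124, 244]), (228, [30, 124, 243]), (229, [30, 123, 244]), (230, [30, 123, 244]), (231, [30, 80, 234]), (232, [12, 21, 208]), (233, [11, 20, 207]), (234, [10, 18, 170]), (235, [8, 11, 178]), (236, [0, 0, 243]), (237, [30, 3, 96]), (238, [25, 61, 25]), (239, [53, 14, 75]), (240, [7, 35, 95]), (241, [2, 106, 101]), (242, [2, 182, 122]), (243, [1, 173, 208]), (244, [2, 157, 242]), (245, [2, 159, 242]), (246, [2, 154, 240]), (247, [3, 117, 191]), (248, [5, 97, 166]), (249, [4, 92, 163])]
0.146 -0.002 [[322.4, 244.9], [322.4, 244.9], [322.9, 290.3]]
0.146 0 [[322.4, 242.1], [322.4, 242.1], [322.9, 286.5]]
0.146 0.002 [[322.4, 239.3], [322.4, 239.2], [322.9, 282.8]]
0.148 -0.002 [[322.4, 245.8], [322.4, 245.8], [322.9, 292.0]]
0.148 0 [[322.4, 243.0], [322.4, 243.0], [322.9, 288.2]]
0.148 0.002 [[322.4, 240.2], [322.4, 240.1], [322.9, 284.5]]
0.15 -0.002 [[322.4, 246.8], [322.4, 246.8], [322.9, 293.8]]
0.15 0 [[322.4, 243.9], [322.4, 243.9], [322.9, 290.0]]
0.15 0.002 [[322.4, 241.1], [322.4, 241.0], [322.9, 286.2]]
s 153 235 240
s 156 236 240
s 159 236 241
s 162 237 241
s 165 237 242
s 168 238 242
s 171 238 242
s 174 240 243
s 177 241 244
[0.0045, -0.022, 0.003] [244.5 178.2]
[-0.0045, -0.022, 0.003] [240.5 179.1]
[-0.0045, 0.022, 0.003] [236.2 166.6]
[0.0045, -0.022, 0.075] [240.4 152.2]
[-0.0045, -0.022, 0.075] [236.2 153.1]
```

```bash
python3 -m inch '-0.003 0 0 0 0 0;-0.003 0 0.02 0 0 0;-0.003 0 0.035 0 0 0;-0.003 0 0.05 0 0 0;-0.003 0 0.065 0 0 0;-0.003 0 0.08 0 0 0;-0.003 0 0.08 0 0 0;-0.003 0 0.08 0 0 0'
```

```text
clock: 10.13
tool_pos: [0.5516, 0.1845, 0.2018]
orientation: [180.0, 0.0, -8.8]
force: [0.5, 0.0, -0.7]
opening: 0.0241
gripper_force: 30.0
```

```bash
python3 -m inch '0 0 0.03 0 0 0;0 0 0.06 0 0 0;0 0 0.09 0 0 0;0 0 0.12 0 0 0;0 0 0.15 0 0 0;0 0 0.17 0 0 0;0 0 0.185 0 0 0;0 0 0.185 0 0 0;0 0 0.185 0 0 0'
python3 - <<'E'
from h import *
import pickle
z=[]
C={n:cam(n) for n in("side","wrist")}
ims={n:snapshot(n) for n in C}
for _ in range(4): o=get_obs(); z.append(o["tool_pos"][2]); snapshot("side")
print(np.round(z,4),o["force"],o["orientation"])
pickle.dump((C,ims),open("c4.pkl","wb"))
w=ims["wrist"][200:350,220:420,::-1]; s=ims["side"][120:220,190:290,::-1]
a=np.zeros((450,800,3),np.uint8); a[:300,:400]=cv2.resize(w,(400,300)); a[:400,400:]=cv2.resize(s,(400,400),interpolation=cv2.INTER_CUBIC)
cv2.imwrite("pics/m4.png",a)
t=np.array([.5520,.1833,.140]);R=cv2.Rodrigues(np.array([0,0,np.radians(-8.9)]))[0]
for d in(-.004,0,.004): print([proj("wrist",t+[0,0,d]+R@np.array(q),C["wrist"]).round(1).tolist() for q in([.0045,.022,0],[.0045,-.022,0],[0,.022,0])])
E
```

```text
clock: 10.88
tool_pos: [0.5517, 0.1846, 0.1466]
orientation: [180.0, 0.0, -8.8]
force: [0.4, 0.5, -0.5]
opening: 0.0235
gripper_force: 30.0
[0.1472 0.1473 0.1473 0.1472] [ 0.4095453   0.35909079 -0.31587715] [-1.79968281e+02 -3.39024935e-02 -8.82921002e+00]
[[278.0, 280.1], [366.5, 280.2], [278.3, 288.3]]
[[277.1, 283.4], [367.4, 283.4], [277.5, 291.7]]
[[276.2, 286.8], [368.4, 286.8], [276.6, 295.2]]
```

View pics/m4.png

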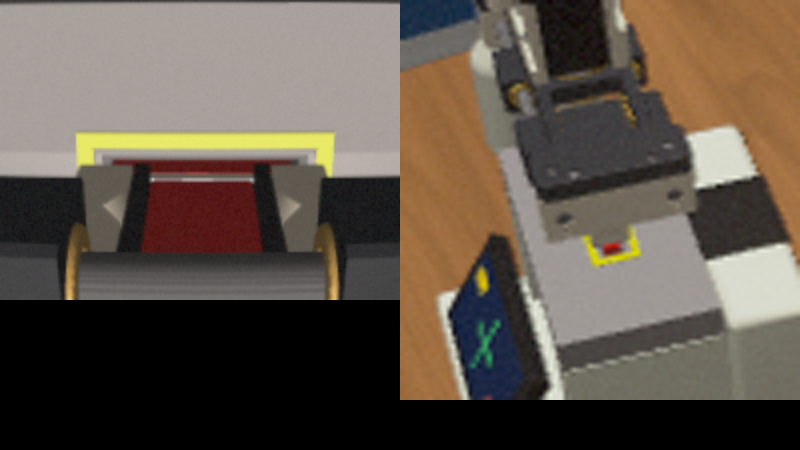

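The carrier is in the slot with almost no force on the wrist, and the shoulder is about 2.5 mm above the deck. I'll lower it that last bit.

```bash
python3 -m inch '0 0 0.004 0 0 0;0 0 0.008 0 0 0;0 0 0.008 0 0 0;0 0 0.008 0 0 0;0 0 0.008 0 0 0;0 0 0.008 0 0 0;0 0 0.008 0 0 0;0 0 0.008 0 0 0'
python3 - <<'E'
from h import *
c=cam("wrist"); im=snapshot("wrist"); o=get_obs(); print(o["tool_pos"],o["force"])
h=cv2.cvtColor(im,cv2.COLOR_RGB2HSV)
for u in(300,322,345): print(u,[(y,*h[y,u].tolist()) for y in range(262,294)])
t=np.array([.5520,.1833,.140]);R=cv2.Rodrigues(np.array([0,0,np.radians(-8.9)]))[0]
for d in(-.004,0,.004): print([proj("wrist",t+[0,0,d]+R@np.array(q),c).round(1).tolist() for q in([.0045,0,0],[.0045,0,.003],[.0055,0,-d],[.013,0,-d])])
E
```

```text
clock: 11.85
tool_pos: [0.5517, 0.1846, 0.1444]
orientation: [-180.0, -0.0, -8.8]
force: [0.5, 0.0, 0.8]
opening: 0.0238
gripper_force: 30.0
[0.551686   0.18461163 0.14437361] [ 0.28592769 -0.94141204 -0.74846971]
300 [(262, 8, 17, 166), (263, 12, 20, 168), (264, 12, 20, 169), (265, 10, 18, 166), (266, 10, 18, 171), (267, 21, 41, 161), (268, 29, 135, 187), (269, 30, 142, 234), (270, 30, 142, 234), (271, 30, 141, 233), (272, 30, 142, 233), (273, 30, 142, 234), (274, 30, 140, 234), (275, 30, 141, 233), (276, 29, 76, 201), (277, 10, 18, 168), (278, 10, 17, 178), (279, 13, 19, 164), (280, 11, 15, 135), (281, 7, 27, 124), (282, 0, 187, 86), (283, 179, 196, 86), (284, 2, 208, 86), (285, 178, 188, 88), (286, 4, 131, 125), (287, 11, 52, 103), (288, 19, 37, 97), (289, 1, 43, 149), (290, 1, 69, 126), (291, 179, 186, 85), (292, 1, 179, 87), (293, 0, 182, 84)]
322 [(262, 6, 15, 168), (263, 8, 17, 166), (264, 6, 15, 166), (265, 10, 18, 166), (266, 10, 18, 166), (267, 22, 41, 161), (268, 28, 135, 185), (269, 30, 138, 233), (270, 30, 137, 233), (271, 30, 140, 233), (272, 30, 141, 232), (273, 31, 14
[... 538 characters left out ...]
88), (269, 30, 140, 234), (270, 30, 137, 234), (271, 30, 142, 233), (272, 30, 141, 234), (273, 30, 141, 233), (274, 30, 142, 233), (275, 30, 141, 233), (276, 29, 74, 200), (277, 13, 18, 166), (278, 12, 19, 175), (279, 11, 17, 165), (280, 17, 17, 136), (281, 6, 31, 125), (282, 178, 196, 86), (283, 1, 174, 88), (284, 1, 212, 83), (285, 1, 198, 89), (286, 3, 162, 123), (287, 14, 50, 101), (288, 30, 30, 95), (289, 60, 3, 185), (290, 2, 25, 163), (291, 2, 123, 102), (292, 1, 187, 82), (293, 179, 167, 87)]
[[322.3, 282.1], [322.3, 284.6], [322.4, 283.6], [322.4, 269.0]]
[[322.4, 285.5], [322.4, 288.1], [322.4, 283.6], [322.4, 269.0]]
[[322.4, 289.0], [322.4, 291.7], [322.4, 283.6], [322.4, 269.0]]
```

The shoulder's front edge is at row ~286, against 285.5 predicted for flush, and the wrist force is near zero. Handing in.

```bash
python3 -c "
from plant import *
print(close_job())"
```

```text
the job is handed in; nothing more can be done
None
```

I handed the job in with the red carrier held in the slot, its shoulder level with the deck to within about 1 mm by my measurements and almost no force on the wrist; the verdict was not shown.

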